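# Set up a stepped shaft on V-blocks for measuring

## Robot

A 6-joint arm with a two-finger parallel gripper is mounted at the origin on the work surface. World frame = base frame: x ahead of the robot, y to its left, z up, the work surface at z = 0. Lengths are in m, angles in rad, forces in N, time in s.
With the tool pointing down it reaches from about 0.35 to 0.775 m from the base axis. Payload 7.3 kg.
Tool frame: the origin (TCP) lies on the mounting face of the last link; the fingertips stand 178 mm ahead of it and the grasp point (between the pads) lies 159 mm ahead of it (robot.grip_depth is the distance from the TCP to the grasp point, in m); z points along the fingers, y is the line along which they close (so a half turn about z gives the same grasp; the last joint's range is limited). The gripper opens to 92 mm and grips with 3 to 60 N. Pads are 19 mm wide; open, the fingers measure 130 mm over their backs; the gripper's body (75 mm by 190 mm) begins 47 mm behind the grasp point.
Start: joints at [-1.446, 0.342, 1.524, -0, 1.275, -0.146], TCP at [0.14, -0.506, 0.405] pointing down, gripper open.
Joint ranges: [-2.53, 2.53], [-0.77, 2.02], [0.04, 2.7], [-1, 4.14], [0.28, 2.66], [-3.11, 3.11]. Speed limits (rad/s): [2.57, 2.57, 3.14, 3.14, 3.14, 3.14].

## Interface

Orientations are given as [roll, pitch, yaw] about the fixed x, y, z axes, in that order (R = Rz(yaw) Ry(pitch) Rx(roll)).
In Python, from cell import observe, cams, robot, models gives the robot as it stands.
- The arm moves only by the shell command python3 -m jog 'ROWS' [FORCE]. ROWS is JSON, a list of rows, each a list of 3 entries, a list of its own where there are three numbers: the shift along the tool's x, y, z each as a share of 0.4 m, from -1 to 1, then the turn about the tool's z as a share of pi rad, from -1 to 1, then the closure, from 0 (fully open) to 1 (shut). In form: [[[x, y, z], turn, jaw], ...]. A call has 1 to 12 rows; each row is the pose to reach, as a shift and turn from the pose commanded when the call began, along the tool's axes at that moment, turning the shorter way round; what a row does not reach only later rows make up. A row lasts 1/8 s, in which the tool goes at most 62.5 mm and 10.7 degrees, less where a joint would pass 70% of its speed; a pose out of reach is approached as far as the arm can. A call with a number of a shift or a turn outside -1 to 1 is refused whole. A call with a gripper value outside its range is refused whole. The fingers move at their own pace and stop on an object; FORCE is the grip in N (left out, the last holds). Time passes only in rows, so rows that repeat a pose let the fingers close. It gives the time, the measured TCP pose, the force, the opening and the grip force at its end, in the units of the state.
- observe(): the state, without advancing time (a new reading comes with each control period).
- cams.read_camera(name): name is "scene" or "top" or "wrist"; returns the picture (420x560x3 uint8, red, green, blue); there is no depth.
- cams.camera_model(name): a dict with "camera_matrix" (3x3 intrinsics, pixels), "pose" (4x4, takes a point from camera to world coordinates). Camera axes: x right, y down, z forward; pixel columns grow to the right and rows downward; lengths in m; the calibration is good to about 2 mm. A picture is of the moment at which its call begins: read the wrist's pose just before it. camera_model takes no time and is no camera call; for the wrist camera it gives the pose at the moment of the call.
- robot.hand_in(): hands the job in; it is judged then, once.
Trained networks look in the newest picture that a camera, given by its name, has taken for a name from the list of things; names that differ only in an ending like _2 or _b are one class to them, and where a whole thing is asked for, a point or a joint stands for the part that bears it (a point fixed in the world has none). Each returns a list of dicts, best first, with "confidence" (0 to 1); they miss things now and then, are a little off and sometimes report something else, mostly with a low value. They report only what shows in the picture. A call takes as long as a camera call. They do not tell look-alikes from the thing itself.
- models.find_in(target, camera): "position" ([x, y, z] in m, in world coordinates, good to about 4 mm: the middle of the surface that is visible of it).
- models.pinpoint(target, camera): "position" ([x, y, z] in m, in world coordinates, good to about 4 mm: a listed point, or the origin of a listed thing).
The state is a dict: "time": time; "qpos": joint angles; "qvel": joint speeds; "joint_efforts": joint torques, N m; "tool_pos": TCP position; "tool_rot": TCP orientation; "contact_force": force on the tool from outside, world axes, zero at the start; "torque": the same for the moment, N m; "opening": finger opening in m; "grip_force": force on a finger pad.
Only numpy, scipy, OpenCV 4.12 (cv2) and the standard library are available. Lean on these libraries where they do the work, as an engineer would, in place of code of your own. Each camera call takes 0.05 s, during which the arm holds its last target. There are 200 camera calls.

## Task

Set up the stepped shaft for measuring: stand the low V-block upright in the middle of the square rest and the tall V-block upright in the middle of the round rest, then lay the shaft level in both grooves, its thick half in the low block, its thin half in the tall block and its step about midway between the blocks. Stand the datum sphere upright on top of the green tooling block, in the middle. Let go of everything, and leave the blue bin, the ring gauge and the step clamp where they are.

Things in the scene. Friction and masses are not known exactly. Their poses are not given: they have to be found in the camera images.
- low_vblock: Lower, wider of two loose steel V-blocks, 0.42 kg, 34 (x) by 56 (y) by 37 mm high. A 90-degree groove, 17 mm deep and 34 wide, runs along x through its top; grip the flat flanks at y = +-28 mm. Origin: centre of the underside, z up; same either way round. The seated thick half of the shaft has its axis 45.5 mm above the underside.
- tall_vblock: Taller, narrower loose steel V-block, 0.48 kg, 30 (x) by 44 (y) by 60 mm high. A 90-degree groove, 13.5 mm deep and 27 wide, runs along x through its top; grip the flat flanks at y = +-22 mm. Origin: centre of the underside, z up; same either way round. The seated thin half of the shaft has its axis 63.5 mm above the underside.
- shaft: Loose aluminium stepped shaft, 0.42 kg. Origin: on its axis at the step; x along the axis to the thin end. Thick half, diameter 36, x -107 to 0; thin half, diameter 24, x 0 to 108 mm. Balances at x = -20: grip across it there. Starts level, axis 55 mm above the table, in a fixed wooden cradle with 16 mm thick supports at x = -70 (56 wide, 47 high) and x = 80 (44 wide, 52 high).
- datum_sphere: Loose datum sphere on a stand, 0.25 kg, 80 mm tall: round dark base, diameter 50, 14 mm high; steel column, diameter 24, from 14 to 52 mm up (grip here, 42 mm up); thin stem, then a white ball of diameter 22 mm. Origin: centre of the underside, z up.
- square_rest: Fixed dark-steel square rest, 50 by 50 by 26 mm high, on one half of a fixed aluminium plate (270 by 100 by 12 mm); its top is 38 mm above the table. Origin: centre of its underside, z up. Which half varies. The two rests are 150 mm apart between centres; the shaft is to lie along the line between them, so the grooves must too.
- round_rest: Fixed dark-steel round rest, a disc of diameter 50 mm, 8 mm high, on the other half of the same base plate; its flat top is 20 mm above the table. Origin: centre of its underside (12 mm above the table), z up.
- tooling_block: Fixed green drilled tooling block, 110 (x) by 130 (y) by 40 mm high, flat-topped, standing on the table beyond the base plate. Origin: centre of its underside, z up.
- blue_bin: Bystander: loose open blue plastic bin, 80 by 60 by 40 mm. Origin: centre of its underside. Leave where it is.
- ring_gauge: Bystander: loose steel ring gauge, outer diameter 60, bore 34, 16 mm high. Origin: centre of its underside. Leave where it is.
- step_clamp: Bystander: loose dark-steel stepped clamp block, 30 (x) by 70 (y) mm, three steps, 36 mm high. Origin: centre of its underside. Leave where it is.
Mind the look-alikes: they are no part of the job. Of the things like the shaft, leave any that is yellow; of the rest the smaller one is meant.

How it is judged:
At the end, for the whole second after the job is handed in: Low V-block upright on the square rest, tall one on the round rest (centred to 12 mm); shaft seated in both (4 mm), level to 0.04 rad, thick half in the low block, step 53 to 97 mm from each block's middle; datum sphere upright on the tooling block within 15 mm of its middle; all at rest (horizontal distance between low_vblock and square_rest below 0.012 m and z of low_vblock in the frame of square_rest between 0.022 and 0.03 m and angle between each of low_vblock, tall_vblock, datum_sphere's own z axis and vertical below 0.06 rad and horizontal distance between tall_vblock and round_rest below 0.012 m and z of tall_vblock in the frame of round_rest between 0.004 and 0.012 m and x of low_vblock in the frame of shaft between -0.097 and -0.053 m and x of tall_vblock in the frame of shaft between 0.053 and 0.097 m and z of shaft in the frame of low_vblock between 0.0415 and 0.0495 m and z of shaft in the frame of tall_vblock between 0.0595 and 0.0675 m and angle between shaft's own x axis and vertical between 1.531 and 1.611 rad and horizontal distance between datum_sphere and tooling_block below 0.015 m and z of datum_sphere in the frame of tooling_block between 0.036 and 0.044 m and linear speed of each of low_vblock, tall_vblock, shaft, datum_sphere below 0.01 m/s and angular speed of each of low_vblock, tall_vblock, shaft, datum_sphere below 0.1 rad/s); the robot touches nothing.
It fails at once if the blue bin was moved by more than 20 mm (distance of blue_bin from where it was at the start of the episode above 0.02 m).
It fails at once if the ring gauge was moved by more than 20 mm (distance of ring_gauge from where it was at the start of the episode above 0.02 m).
It fails at once if the step clamp was moved by more than 20 mm (distance of step_clamp from where it was at the start of the episode above 0.02 m).
It also fails if it takes over 104 s, if anything falls off the work surface, if the arm or the gripper's body presses on something with over 40 N, if the wrist force passes 120 N, or if a joint passes its speed limit or range.

## Working session

There is one attempt and no reset: what is moved stays moved. The work goes in short steps, Python scripts to look and compute and a shell command to move; the robot and the scene stay as the last step left them, time stands still between calls to the robot, and variables do not carry over. Pictures are saved under pics/ and viewed, at most 17 in all, crops included, and the job is handed in when it is done.

```bash
ls; mkdir -p pics; cat > look.py <<'E'
import cv2, numpy as np
from cell import observe, cams, robot, models
E
python3 - <<'E'
from look import *
s=observe(); print(s['time'],s['tool_pos'],s['tool_rot'],s['opening'])
for c in ['scene','top']:
    im=cams.read_camera(c); cv2.imwrite(f'pics/{c}0.png',im[:,:,::-1])
    m=cams.camera_model(c); print(c,np.round(m['camera_matrix'],1).tolist(),np.round(m['pose'],3).tolist())
    for t in ['low_vblock','tall_vblock','shaft','datum_sphere','square_rest','round_rest','tooling_block','blue_bin','ring_gauge','step_clamp']:
        print(t,[(np.round(d['position'],3).tolist(),round(d['confidence'],2)) for d in models.pinpoint(t,c)[:4]])
E
```

```text
pics
0.0 [ 0.14044401 -0.50572898  0.40404321] [-3.14003499e+00 -2.22308074e-04  2.70803399e-01] 0.09165663414779802
scene [[476.9, 0.0, 282.2], [0.0, 476.9, 208.8], [0.0, 0.0, 1.0]] [[-0.292, 0.601, -0.744, 1.487], [0.956, 0.202, -0.212, 0.188], [0.023, -0.773, -0.634, 0.935], [0.0, 0.0, 0.0, 1.0]]
low_vblock [([0.507, 0.423, 0.001], 0.93)]
tall_vblock [([0.607, 0.266, 0.002], 0.83)]
shaft [([0.564, -0.596, 0.022], 0.8), ([0.544, -0.353, 0.052], 0.68), ([0.278, -0.407, 0.019], 0.57)]
datum_sphere [([0.449, 0.296, -0.001], 0.79)]
square_rest [([0.505, -0.048, 0.009], 0.78)]
round_rest [([0.74, -0.233, -0.0], 0.65), ([0.526, 0.101, 0.009], 0.56)]
tooling_block [([0.676, 0.038, -0.005], 0.93)]
blue_bin [([0.739, -0.229, -0.001], 0.61)]
ring_gauge [([0.71, 0.211, -0.001], 0.96), ([0.604, 0.262, -0.0], 0.61)]
step_clamp [([0.308, 0.227, -0.0], 0.54)]
top [[459.3, 0.0, 278.7], [0.0, 459.3, 212.4], [0.0, 0.0, 1.0]] [[0.007, -0.994, 0.11, 0.339], [-1.0, -0.007, -0.002, -0.086], [0.003, -0.11, -0.994, 1.623], [0.0, 0.0, 0.0, 1.0]]
low_vblock [([0.507, 0.419, 0.0], 0.63)]
tall_vblock [([0.542, -0.353, 0.057], 0.73), ([0.606, 0.264, 0.001], 0.63)]
shaft [([0.561, -0.602, 0.025], 0.83), ([0.545, -0.351, 0.056], 0.71), ([0.278, -0.407, 0.021], 0.62)]
datum_sphere [([0.736, -0.232, -0.003], 0.62), ([0.447, 0.303, 0.001], 0.44), ([0.527, 0.105, 0.016], 0.2)]
square_rest [([0.502, -0.046, 0.009], 0.5), ([0.709, 0.212, 0.002], 0.3)]
round_rest [([0.528, 0.103, 0.014], 0.71)]
tooling_block [([0.674, 0.034, 0.002], 0.89)]
blue_bin [([0.736, -0.235, -0.002], 0.8)]
ring_gauge [([0.708, 0.208, 0.001], 0.57)]
step_clamp [([0.303, 0.226, -0.001], 0.5)]
```

View pics/top0.png

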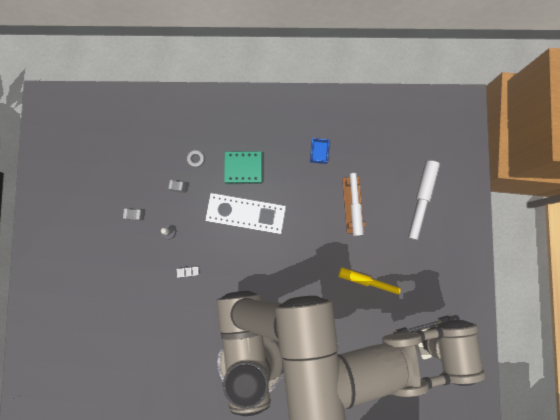

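View pics/scene0.png

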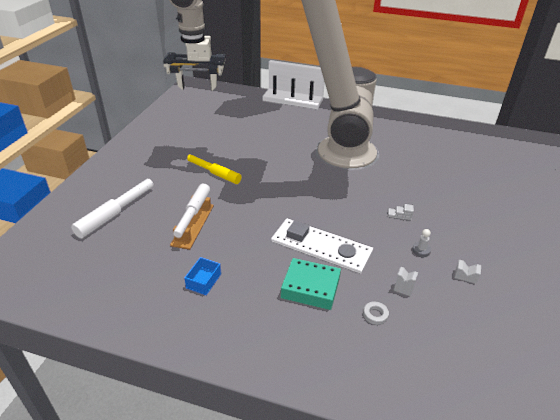

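The top view shows the shaft to use, white in the orange cradle, at (355,205), thick end toward the robot. The big white one at (425,200) and the yellow one at (370,280) are look-alikes. The plate is at (246,213), with the round rest left and the square rest right. The tall block is at (177,186), the low block at (133,214) and the sphere at (167,231). The scene view agrees.

```bash
cat > look.py <<'E'
import cv2, numpy as np
from scipy.spatial.transform import Rotation as R
from cell import observe, cams, robot, models
def wrap(a,p): return (a+p/2)%p-p/2
def plan(x,y,z,close=None,half=0):
    """shares to bring the grasp point to x,y,z with the closing line at world angle close"""
    s=observe(); T=R.from_euler('xyz',s['tool_rot']); M=T.as_matrix()
    g=np.array(s['tool_pos'])+M[:,2]*robot.grip_depth
    d=M.T@(np.array([x,y,z])-g)
    cur=np.arctan2(M[1,1],M[0,1]); dyaw=0 if close is None else wrap(close-cur,np.pi)
    dyaw+=half*np.pi
    q1=lambda p:np.arctan2(p[1],p[0])-np.arcsin(.0757/np.hypot(p[0],p[1]))
    q6=s['qpos'][5]+q1((x,y))-q1(g)-dyaw
    print('t %.2f grasp'%s['time'],g.round(4),'close %.2f'%np.degrees(cur),'| shares',(d/.4).round(4),'turn %.4f'%(-dyaw/np.pi),'q6 %.2f'%q6,'open %.4f'%s['opening'],'tilt',(M[:2,2]).round(4))
def px(pts,z,cam):
    m=cam if isinstance(cam,dict) else cams.camera_model(cam); K,P=np.array(m['camera_matrix']),np.array(m['pose'])
    v=np.c_[np.atleast_2d(pts),np.ones(len(np.atleast_2d(pts)))]@np.linalg.inv(K).T@P[:3,:3].T
    return P[:3,3]+v*((z-P[2,3])/v[:,2:])
def proj(p,m):
    K,P=np.array(m['camera_matrix']),np.array(m['pose'])
    c=(np.atleast_2d(p)-P[:3,3])@P[:3,:3]@K.T
    return c[:,:2]/c[:,2:]
def shot(name,targets,cam='wrist',save=True):
    m=cams.camera_model(cam); im=cams.read_camera(cam)
    if save: cv2.imwrite(f'pics/{name}.png',im[:,:,::-1]); np.savez(f'pics/{name}.npz',K=m['camera_matrix'],P=m['pose'],im=im)
    for t in targets: print(t,[(np.round(d['position'],4).tolist(),round(d['confidence'],2)) for d in models.pinpoint(t,cam)[:3] if d['confidence']>.3])
    return im,m
def load(name):
    f=np.load(f'pics/{name}.npz'); return f['im'],dict(camera_matrix=f['K'],pose=f['P'])
E
python3 - <<'E'
from look import *
s=observe();m=np.array(cams.camera_model('wrist')['pose']);M=R.from_euler('xyz',s['tool_rot']).as_matrix()
print((M.T@(m[:3,3]-s['tool_pos'])).round(3),(M.T@m[:3,:3]).round(2).tolist(),cams.camera_model('wrist')['camera_matrix'])
a=np.arctan2(.149,.025); print(a)
plan(.45,-.25,.29); plan(.46,0.03,.29,a)
plan(.5,.28,.29,0)
E
```

```text
[0.072 0.001 0.021] [[-0.0, -0.96, -0.27], [1.0, -0.0, 0.0], [-0.0, -0.27, 0.96]] [[294.80331157   0.         280.58599209]
 [  0.         294.80331157 205.94226184]
 [  0.           0.           1.        ]]
1.4045595105279107
t 1.10 grasp [ 0.1405 -0.5059  0.2455] close -74.48 | shares [ 0.9168 -0.4093 -0.1112] turn -0.0000 q6 0.64 open 0.0916 tilt [-0.     -0.0001]
t 1.10 grasp [ 0.1405 -0.5059  0.2455] close -74.48 | shares [ 1.1281 -1.0771 -0.1113] turn 0.1391 q6 1.64 open 0.0916 tilt [-0.     -0.0001]
t 1.10 grasp [ 0.1405 -0.5059  0.2455] close -74.48 | shares [ 1.3917 -1.6526 -0.1114] turn -0.4138 q6 0.38 open 0.0916 tilt [-0.     -0.0001]
```

```bash
python3 -m jog '[[[0.98,-0.18,-0.11],0,0],[[0.98,-0.18,-0.11],0,0],[[0.98,-0.18,-0.11],0,0],[[0.98,-0.18,-0.11],0,0],[[0.98,-0.18,-0.11],0,0],[[0.98,-0.18,-0.11],0,0],[[0.98,-0.18,-0.11],0,0],[[0.98,-0.18,-0.11],0,0],[[0.98,-0.18,-0.11],0,0]]' 40; python3 - <<'E'
from look import *
shot('w1',['shaft','square_rest'])
plan(.46,0.03,.29,-np.radians(9.5));plan(.46,0.03,.29,np.radians(-90))
E
```

```text
time: 2.22
tool_pos: [0.4984, -0.332, 0.4485]
tool_rot: [-3.141, 0.001, 0.271]
contact_force: [-0.1, 0.1, 0.1]
opening: 0.0916
grip_force: 0.0
shaft [([0.5642, -0.5958, 0.0207], 0.79), ([0.5427, -0.3547, 0.0525], 0.71), ([0.2789, -0.4066, 0.0172], 0.68)]
square_rest [([0.5022, -0.0443, 0.0117], 0.88)]
t 2.38 grasp [ 0.4979 -0.3324  0.2896] close -74.58 | shares [ 0.1495 -0.8987 -0.0012] turn -0.3616 q6 0.06 open 0.0914 tilt [-0.0002 -0.0001]
t 2.38 grasp [ 0.4979 -0.3324  0.2896] close -74.58 | shares [ 0.1495 -0.8987 -0.0012] turn 0.0856 q6 1.47 open 0.0914 tilt [-0.0002 -0.0001]
```

View pics/w1.png

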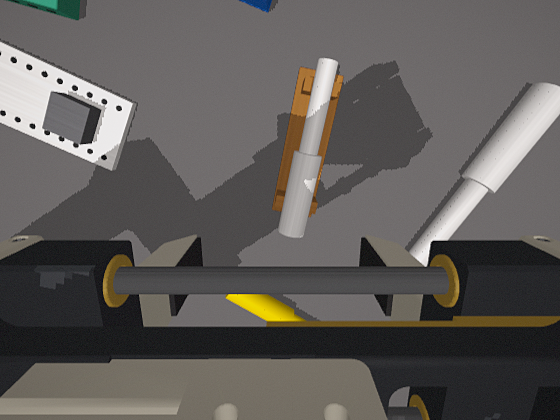

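View w1: the shaft step is at (307,155), thick half below and thin above, in the cradle. The square rest is at (73,115). The white look-alike is on the right.

```bash
python3 -m jog '[[[0.146,-0.51,0],-0.36,0],[[0.146,-0.51,0],-0.36,0],[[0.146,-0.51,0],-0.36,0],[[0.146,-0.51,0],-0.36,0],[[0.146,-0.51,0],-0.36,0],[[0.146,-0.51,0],-0.36,0],[[0.146,-0.51,0],-0.36,0],[[0.146,-0.51,0],-0.36,0]]'; python3 - <<'E'
from look import *
shot('w2',['round_rest','square_rest','tooling_block'])
plan(.5,0.14,.29)
E
python3 -m jog '[[[0.63,0.1,0],0,0],[[0.63,0.1,0],0,0],[[0.63,0.1,0],0,0],[[0.63,0.1,0],0,0],[[0.63,0.1,0],0,0],[[0.63,0.1,0],0,0]]'
python3 - <<'E'
from look import *
shot('w3',['round_rest','low_vblock','tall_vblock','datum_sphere','tooling_block'])
plan(.6,0.16,.29)
a=cv2.imread('pics/w2.png');b=cv2.imread('pics/w3.png')
cv2.imwrite('pics/w23.png',cv2.resize(np.vstack([a[:250],b[:250]]),None,fx=1.15,fy=1.15))
E
```

```text
time: 3.38
tool_pos: [0.5003, -0.1199, 0.4488]
tool_rot: [3.141, 0.0, 1.397]
contact_force: [-0.3, 0.3, 0.5]
opening: 0.0918
grip_force: 0.0
round_rest []
square_rest [([0.5019, -0.0418, 0.0137], 0.78)]
tooling_block [([0.6752, 0.0361, -0.0012], 0.96)]
t 3.58 grasp [ 0.5005 -0.1197  0.2895] close -9.78 | shares [ 0.6395 -0.1116 -0.0013] turn -0.0000 q6 0.30 open 0.0923 tilt [-0.     -0.0001]
time: 4.32
tool_pos: [0.5824, 0.1224, 0.4483]
tool_rot: [-3.141, 0.001, 1.402]
contact_force: [0.5, -1.0, 0.0]
opening: 0.0917
grip_force: 0.0
round_rest [([0.5255, 0.0973, 0.0117], 0.76)]
low_vblock []
tall_vblock [([0.6046, 0.2671, -0.0058], 0.59), ([0.7083, 0.2081, 0.0028], 0.59)]
datum_sphere [([0.443, 0.2975, -0.0023], 0.97)]
tooling_block [([0.6761, 0.0387, -0.0002], 0.69)]
t 4.62 grasp [0.5824 0.121  0.2898] close -9.80 | shares [ 0.1036  0.0267 -0.0005] turn -0.0000 q6 0.31 open 0.0915 tilt [ 0.0003 -0.0002]
```

View pics/w23.png

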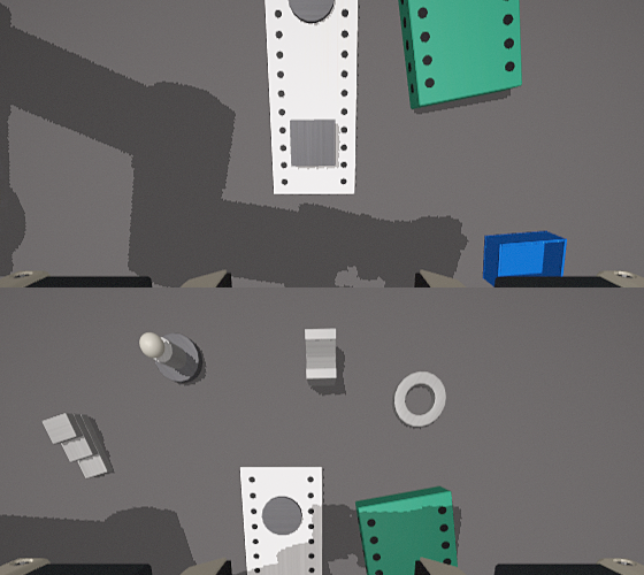

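Views w2 and w3 (stacked at 1.15x): the square rest is at (313,143), aligned with the image axes. In the lower half, the round rest is at (282,515) and the tall block at (320,354), with its groove running image-horizontally. The sphere is at (170,355), the ring at (420,398) and the clamp at (77,445).

```bash
cat >> look.py <<'E'
def rect(name,box,mask,z,dbg=None):
    im,m=load(name); x0,y0,x1,y1=box
    k=np.zeros(im.shape[:2],np.uint8); k[y0:y1,x0:x1]=mask(im[y0:y1,x0:x1].astype(int))*255
    k=cv2.morphologyEx(k,cv2.MORPH_OPEN,np.ones((3,3)))
    c=max(cv2.findContours(k,cv2.RETR_EXTERNAL,cv2.CHAIN_APPROX_NONE)[0],key=cv2.contourArea)[:,0].astype(float)
    w=px(c,z,m)[:,:2]
    r=cv2.minAreaRect((w*1000).astype(np.float32)); print(name,'centre',np.round(r[0],1),'size',np.round(r[1],1),'ang',round(r[2],2),'px',c.min(0),c.max(0))
    return w
E
python3 - <<'E'
from look import *
br=lambda t:(lambda i:i.min(2)>t)
for t in (120,140,160): rect('w3',(240,20,310,90),br(t),.06)
# plate (white) in w2 & rests
for t in (170,): rect('w2',(220,0,320,175),br(t),.012)
rest=lambda i:(i.max(2)<150)
rect('w2',(248,100,298,148),lambda i:i.max(2)<165,.038)
rect('w3',(222,172,268,224),lambda i:i.max(2)<165,.020)
g=lambda i:(i[:,:,1]>i[:,:,0]+30)
rect('w2',(330,0,480,100),g,.04); 
im,_=load('w2'); print(im[120,240:305].min(1)[::3]); print(im[100:150,273].min(1)[::3])
im,_=load('w3'); print(im[198,215:275].min(1)[::3],im[35:85,279].min(1)[::2],im[45,255:305].min(1)[::2])
E
```

```text
w3 centre [604.5 264.4] size [44.9 30.3] ang 82.63 px [265.  35.] [292.  79.]
w3 centre [604.4 264.7] size [44.4 29.2] ang 80.86 px [265.  35.] [291.  78.]
w3 centre [602.5 251.2] size [16.9 28.8] ang 80.31 px [266.  62.] [291.  78.]
w2 centre [509.3  -5.2] size [207.2  99.2] ang 80.5 px [230.   0.] [310. 168.]
w2 centre [502.1 -48.5] size [49.1 49.4] ang 80.57 px [252. 104.] [291. 144.]
w3 centre [527.7 100.4] size [46.9 48.6] ang 80.33 px [228. 182.] [262. 214.]
w2 centre [670.6  20.4] size [118.3 102.2] ang 0.91 px [347.   0.] [453.  93.]
[238 238 238 238 189 131 128 130 126 133 135 129 124 132 125 127 127 126
 170 237 238 238]
[238 214 129 130 131 128 129 128 130 127 127 127 127 127 125 170 238]
[237 240 245 238 211 118 118 119 119 121 118 119 119 120 122 117 254 237
 245 183] [119 212 207 207 211 139 147 144 140 146 147 149 148 162 162 161 162 161
 209 211 210 219  98  85  86] [108 107 107 107 108 127 163 160 154 155 132 134 139 145 143 140 116 133
 127 108 105 107 105 107 108]
```

```bash
python3 - <<'E'
from look import *
plan(.6045,.2646,.12,np.radians(81)); plan(.6045,.2646,.035,np.radians(81),-1)
E
```

```text
t 4.62 grasp [0.5824 0.121  0.2898] close -9.80 | shares [ 0.3633 -0.0068  0.4244] turn 0.4956 q6 2.02 open 0.0915 tilt [ 0.0003 -0.0002]
t 4.62 grasp [0.5824 0.121  0.2898] close -9.80 | shares [ 0.3633 -0.0069  0.6369] turn 1.4956 q6 5.17 open 0.0915 tilt [ 0.0003 -0.0002]
```

```bash
python3 -m jog '[[[0.363,-0.007,0],0.4956,0],[[0.363,-0.007,0],0.4956,0],[[0.363,-0.007,0.2],0.4956,0],[[0.363,-0.007,0.2],0.4956,0],[[0.363,-0.007,0.3],0.4956,0],[[0.363,-0.007,0.3],0.4956,0],[[0.363,-0.007,0.3],0.4956,0],[[0.363,-0.007,0.3],0.4956,0],[[0.363,-0.007,0.3],0.4956,0],[[0.363,-0.007,0.3],0.4956,0]]'; python3 - <<'E'
from look import *
shot('w4',['tall_vblock','ring_gauge'])
plan(.6045,.2646,.035,np.radians(81))
E
```

```text
time: 5.88
tool_pos: [0.6043, 0.2651, 0.3289]
tool_rot: [3.142, -0.0, -0.156]
contact_force: [-0.8, 0.3, -0.2]
opening: 0.0917
grip_force: 0.0
tall_vblock [([0.6058, 0.2704, -0.0033], 0.72)]
ring_gauge [([0.7079, 0.2086, -0.0006], 0.56)]
t 6.03 grasp [0.6042 0.2655 0.1696] close -98.85 | shares [0.001  0.002  0.3364] turn 0.0008 q6 2.02 open 0.0919 tilt [ 0.0001 -0.0001]
```

View pics/w4.png

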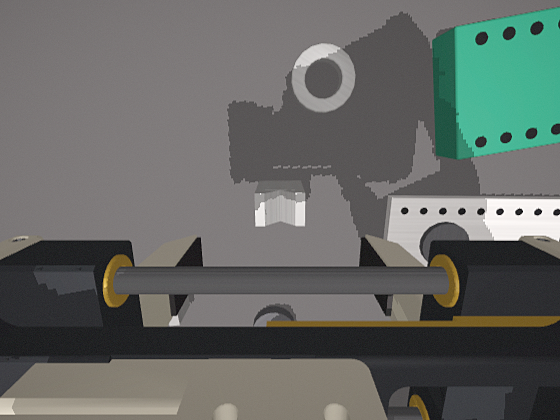

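View w4: the tall block is centred between the fingers at (280,205), with its flanks facing the pads.

```bash
python3 -m jog '[[[0.001,0.002,0.15],0.001,0],[[0.001,0.002,0.27],0.001,0],[[0.001,0.002,0.336],0.001,0],[[0.001,0.002,0.336],0.001,0],[[0.001,0.002,0.336],0.001,1],[[0.001,0.002,0.336],0.001,1],[[0.001,0.002,0.336],0.001,1],[[0.001,0.002,0.336],0.001,1],[[0.001,0.002,0.336],0.001,1],[[0.001,0.002,0.25],0.001,1],[[0.001,0.002,0.1],0.001,1],[[0.001,0.002,0.1],0.001,1]]' 45; python3 - <<'E'
from look import *
plan(.5277,.1004,.13,np.radians(-9.6)); 
E
```

```text
time: 7.52
tool_pos: [0.6055, 0.2654, 0.2936]
tool_rot: [-3.137, -0.009, -0.158]
contact_force: [-0.2, 0.8, -4.3]
opening: 0.0437
grip_force: 45.0
t 7.53 grasp [0.607  0.2658 0.1344] close -99.06 | shares [-0.1306  0.4397  0.0082] turn -0.4970 q6 0.21 open 0.0437 tilt [0.0092 0.0027]
```

```bash
python3 -m jog '[[[-0.13,0.44,0],-0.497,1],[[-0.13,0.44,0],-0.497,1],[[-0.13,0.44,0],-0.497,1],[[-0.13,0.44,0],-0.497,1],[[-0.13,0.44,0],-0.497,1],[[-0.13,0.44,0],-0.497,1],[[-0.13,0.44,0],-0.497,1],[[-0.13,0.44,0],-0.497,1],[[-0.13,0.44,0],-0.497,1],[[-0.13,0.44,0],-0.497,1],[[-0.13,0.44,0],-0.497,1]]'; python3 - <<'E'
from look import *
shot('w5',['round_rest'])
plan(.5277,.1004,.055,np.radians(-9.6)); 
E
```

```text
time: 8.9
tool_pos: [0.525, 0.0994, 0.2878]
tool_rot: [-3.14, 0.001, 1.402]
contact_force: [-0.7, -0.5, -4.8]
opening: 0.0436
grip_force: 45.0
round_rest [([0.5247, 0.0975, 0.0143], 0.88)]
t 9.00 grasp [0.525  0.0993 0.129 ] close -9.66 | shares [0.0038 0.0064 0.1851] turn -0.0004 q6 0.21 open 0.0442 tilt [-0.0009 -0.0001]
```

View pics/w5.png

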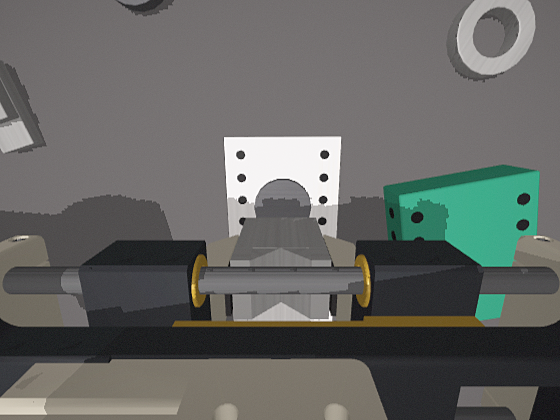

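View w5: the tall block hangs straight in the jaws, with the round rest at (283,200) right behind and below it.

```bash
python3 -m jog '[[[0.004,0.006,0.09],0,1],[[0.004,0.006,0.14],0,1],[[0.004,0.006,0.165],0,1],[[0.004,0.006,0.178],0,1],[[0.004,0.006,0.184],0,1],[[0.004,0.006,0.187],0,1],[[0.004,0.006,0.187],0,1]]'; python3 - <<'E'
from look import *
plan(.5277,.1004,.055,np.radians(-9.6)); print(observe()['contact_force'])
E
```

```text
time: 9.88
tool_pos: [0.5278, 0.1006, 0.2171]
tool_rot: [3.14, -0.0, 1.403]
contact_force: [-8.9, -0.2, 18.6]
opening: 0.0438
grip_force: 45.0
t 9.88 grasp [0.528  0.1006 0.0579] close -9.61 | shares [-0.0007 -0.0008  0.0074] turn -0.0000 q6 0.21 open 0.0438 tilt [ 0.0016 -0.0002]
[-8.93373288 -0.24651448 18.61916837]
```

```bash
python3 -m jog '[[[0,0,-0.006],0,1],[[0,0,-0.006],0,0.4],[[0,0,-0.006],0,0.2],[[0,0,-0.006],0,0],[[0,0,-0.1],0,0],[[0,0,-0.25],0,0],[[0.2,0,-0.35],0,0],[[0.35,0,-0.45],0,0],[[0.35,0,-0.5],0,0],[[0.35,0,-0.5],0,0],[[0.35,0,-0.5],0,0]]'; python3 - <<'E'
from look import *
shot('w6',['low_vblock','datum_sphere'])
shot('t6',[],'top'); 
plan(.505,.422,.12,np.radians(81))
E
```

```text
time: 11.25
tool_pos: [0.5511, 0.2384, 0.413]
tool_rot: [-3.14, 0.001, 1.403]
contact_force: [0.1, 1.2, -0.6]
opening: 0.0918
grip_force: 0.0
low_vblock [([0.5081, 0.4217, -0.0002], 0.79)]
datum_sphere [([0.7092, 0.2083, 0.001], 0.5)]
t 11.45 grasp [0.551  0.2376 0.2536] close -9.69 | shares [ 0.4355 -0.1902  0.3338] turn 0.4962 q6 2.31 open 0.0919 tilt [-0.0021 -0.0008]
```

View pics/w6.png

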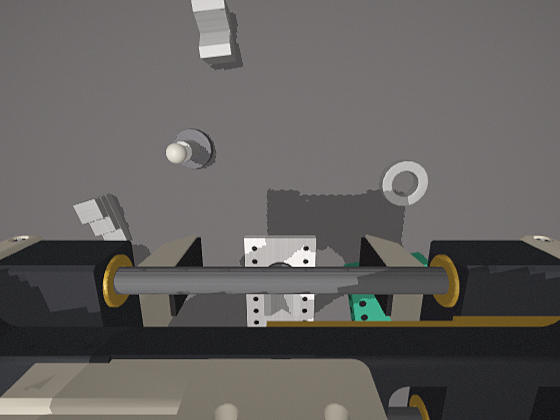

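View w6: the low block is at (215,30), partly cut off, with its groove roughly image-horizontal. The sphere is at (190,148), the clamp at (105,215) and the ring at (405,182).

```bash
python3 -m jog '[[[0.4355,-0.17,0.15],0.4962,0],[[0.4355,-0.17,0.15],0.4962,0],[[0.4355,-0.17,0.15],0.4962,0],[[0.4355,-0.17,0.15],0.4962,0],[[0.4355,-0.17,0.15],0.4962,0],[[0.4355,-0.17,0.15],0.4962,0],[[0.4355,-0.17,0.15],0.4962,0],[[0.4355,-0.17,0.15],0.4962,0],[[0.4355,-0.17,0.15],0.4962,0],[[0.4355,-0.17,0.15],0.4962,0],[[0.4355,-0.17,0.15],0.4962,0]]'; python3 - <<'E'
from look import *
shot('w7',['low_vblock'])
for t in (120,135,150): rect('w7',(200,120,360,235),lambda i:i.min(2)>t,.037)
plan(.507,.421,.024,np.radians(81))
E
```

```text
time: 12.82
tool_pos: [0.5135, 0.4214, 0.3535]
tool_rot: [3.141, 0.0, -0.155]
contact_force: [-0.3, 0.4, -0.2]
opening: 0.0917
grip_force: 0.0
low_vblock [([0.5093, 0.4246, 0.0011], 0.67)]
w7 centre [531.3 418.4] size [169.7 116.8] ang 81.08 px [200. 120.] [359. 234.]
w7 centre [508.1 419.3] size [56.5 38.1] ang 86.42 px [254. 184.] [310. 221.]
w7 centre [508.1 419.3] size [56.3 38. ] ang 86.42 px [254. 184.] [310. 221.]
t 12.93 grasp [0.5134 0.4215 0.1945] close -98.89 | shares [-0.0155  0.0036  0.4262] turn 0.0006 q6 2.30 open 0.0916 tilt [-0.0003 -0.0002]
```

View pics/w7.png

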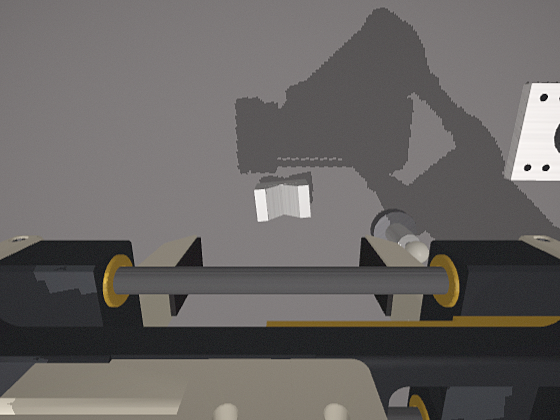

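View w7: the low block is at (283,201), turned about 5° from the jaw line. The sphere is at (400,230), clear of the fingers.

```bash
python3 - <<'E'
from look import *
plan(.5065,.4195,.024,np.radians(86))
E
```

```text
t 12.93 grasp [0.5134 0.4215 0.1945] close -98.89 | shares [-0.0161  0.0075  0.4262] turn -0.0272 q6 2.22 open 0.0916 tilt [-0.0003 -0.0002]
```

```bash
python3 -m jog '[[[-0.016,0.0075,0.13],-0.027,0],[[-0.016,0.0075,0.26],-0.027,0],[[-0.016,0.0075,0.37],-0.027,0],[[-0.016,0.0075,0.425],-0.027,0],[[-0.016,0.0075,0.425],-0.027,0],[[-0.016,0.0075,0.425],-0.027,1],[[-0.016,0.0075,0.425],-0.027,1],[[-0.016,0.0075,0.425],-0.027,1],[[-0.016,0.0075,0.425],-0.027,1],[[-0.016,0.0075,0.425],-0.027,1],[[-0.016,0.0075,0.35],-0.027,1],[[-0.016,0.0075,0.25],-0.027,1]]' 45; python3 - <<'E'
from look import *
plan(.5021,-.0485,.16,np.radians(-9.6)); 
E
```

```text
time: 14.42
tool_pos: [0.5059, 0.4193, 0.2522]
tool_rot: [3.138, 0.004, -0.071]
contact_force: [1.1, -0.3, -4.7]
opening: 0.0552
grip_force: 45.0
t 14.43 grasp [0.5052 0.4188 0.093 ] close -94.07 | shares [ 0.0745  1.1663 -0.1637] turn -0.4693 q6 -0.08 open 0.0552 tilt [-0.0046 -0.0032]
```

```bash
python3 -m jog '[[[0,0,-0.15],0,1],[[0,0.1,-0.217],0,1],[[0.074,1,-0.217],-0.469,1],[[0.074,1,-0.217],-0.469,1],[[0.074,1,-0.217],-0.469,1],[[0.074,1,-0.217],-0.469,1],[[0.074,1,-0.217],-0.469,1],[[0.074,1,-0.217],-0.469,1],[[0.074,1,-0.217],-0.469,1],[[0.074,1,-0.217],-0.469,1],[[0.074,1,-0.217],-0.469,1],[[0.074,1,-0.217],-0.469,1]]'; python3 - <<'E'
from look import *
plan(.5021,-.0485,.14,np.radians(-9.6)); 
E
```

```text
time: 15.92
tool_pos: [0.5074, 0.0186, 0.34]
tool_rot: [-3.14, 0.0, 1.402]
contact_force: [0.0, -0.6, -5.1]
opening: 0.0552
grip_force: 45.0
t 15.93 grasp [0.5071 0.0186 0.1808] close -9.70 | shares [-0.1674  0.0162  0.1021] turn -0.0005 q6 -0.08 open 0.0552 tilt [-0.0018  0.0001]
```

```bash
python3 -m jog '[[[-0.09,0.01,0],0,1],[[-0.167,0.016,0.05],0,1],[[-0.167,0.016,0.14],0,1],[[-0.167,0.016,0.14],0,1],[[-0.167,0.016,0.14],0,1],[[-0.167,0.016,0.14],0,1]]'; python3 - <<'E'
from look import *
shot('w8',['square_rest','round_rest','tall_vblock'])
plan(.5021,-.0485,.062,np.radians(-9.6)); 
E
```

```text
time: 16.68
tool_pos: [0.5033, -0.048, 0.286]
tool_rot: [3.139, 0.0, 1.403]
contact_force: [-0.2, -0.1, -4.1]
opening: 0.0554
grip_force: 45.0
square_rest [([0.5017, -0.0439, 0.0134], 0.74)]
round_rest []
tall_vblock [([0.5269, 0.1029, 0.018], 0.79)]
t 16.88 grasp [ 0.5031 -0.0482  0.1262] close -9.63 | shares [-0.0012 -0.0026  0.1605] turn -0.0002 q6 -0.08 open 0.0558 tilt [ 0.0013 -0.0004]
```

View pics/w8.png

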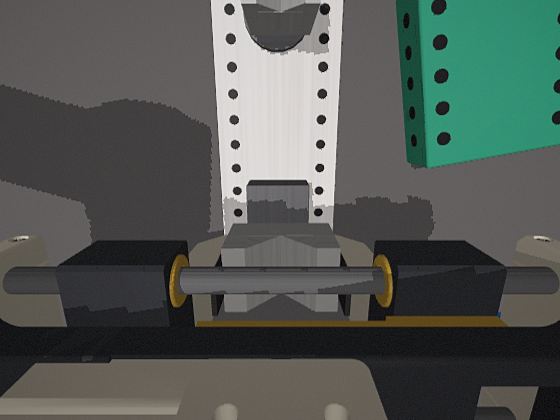

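View w8: the low block is level in the jaws above the square rest at (278,195). The tall block stands on the round rest at the top.

```bash
python3 -m jog '[[[-0.001,-0.002,0.09],0,1],[[-0.001,-0.002,0.13],0,1],[[-0.001,-0.002,0.148],0,1],[[-0.001,-0.002,0.155],0,1],[[-0.001,-0.002,0.159],0,1],[[-0.001,-0.002,0.161],0,1],[[-0.001,-0.002,0.161],0,1]]'; python3 - <<'E'
from look import *
plan(.5021,-.0485,.062,np.radians(-9.6))
E
```

```text
time: 17.75
tool_pos: [0.5021, -0.0485, 0.2224]
tool_rot: [3.14, 0.0, 1.403]
contact_force: [-4.5, 0.1, 10.4]
opening: 0.0559
grip_force: 45.0
t 17.75 grasp [ 0.5023 -0.0486  0.0632] close -9.64 | shares [ 0.0002 -0.0006  0.003 ] turn -0.0002 q6 -0.08 open 0.0559 tilt [ 0.0017 -0.0006]
```

```bash
python3 -m jog '[[[0,0,-0.003],0,0.4],[[0,0,-0.003],0,0.2],[[0,0,-0.003],0,0],[[0,0,-0.1],0,0],[[0,0,-0.25],0,0],[[-0.1,0,-0.4],0,0],[[-0.2,0,-0.5],0,0],[[-0.2,0,-0.55],0,0],[[-0.2,0,-0.55],0,0],[[-0.2,0,-0.55],0,0]]'; python3 - <<'E'
from look import *
shot('w9',['low_vblock','tall_vblock','tooling_block','shaft'])
s=observe(); print(s['tool_pos'],s['tool_rot'])
E
```

```text
time: 19.0
tool_pos: [0.4884, -0.127, 0.439]
tool_rot: [-3.14, -0.0, 1.403]
contact_force: [-0.8, 1.0, 0.2]
opening: 0.0917
grip_force: 0.0
low_vblock [([0.5049, -0.047, 0.0375], 0.88)]
tall_vblock []
tooling_block [([0.675, 0.0384, -0.0], 0.78)]
shaft [([0.5428, -0.3527, 0.0536], 0.59), ([0.7329, -0.2318, -0.0017], 0.46)]
[ 0.48863523 -0.12703802  0.43937179] [-3.13987279e+00 -3.65380048e-04  1.40306152e+00]
```

View pics/w9.png

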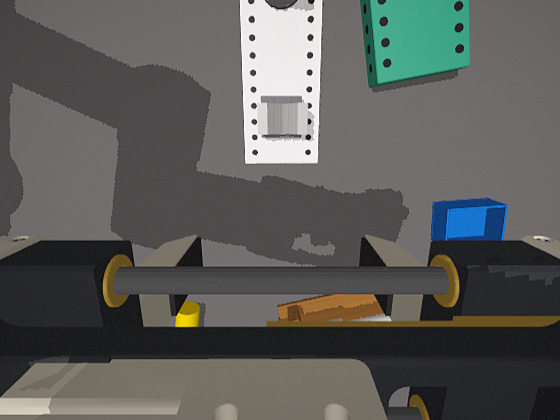

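View w9: the low block sits on the square rest at (285,117), groove along the plate. The tall block is just out of view at the top.

```bash
python3 - <<'E'
from look import *
im,m=load('w1'); i=im.astype(int)
k=((i.min(2)>120)&(i.max(2)-i.min(2)<40)).astype(np.uint8)*255; b=np.zeros_like(k); b[50:242,265:350]=k[50:242,265:350]
n,l,s,c=cv2.connectedComponentsWithStats(b); print(s[1:][s[1:,4]>100])
b=cv2.inRange(l,int(1+s[1:,4].argmax()),int(1+s[1:,4].argmax()))
ys=range(56,240,8); P=[]
for y in ys:
    xs=np.where(b[y])[0]
    if len(xs): 
        w=px([[xs[0],y],[xs[-1],y]],.055,m); P.append((y,xs[0],xs[-1],*(w.mean(0)[:2]*1000).round(1),round(np.linalg.norm(w[1]-w[0])*1000,1)))
for p in P: print(p)
E
```

```text
[[ 278   58   60  180 4145]]
(64, np.int64(317), np.int64(337), np.float64(647.0), np.float64(-347.8), np.float64(23.1))
(72, np.int64(316), np.int64(335), np.float64(638.4), np.float64(-348.7), np.float64(22.1))
(80, np.int64(314), np.int64(333), np.float64(629.5), np.float64(-349.1), np.float64(22.3))
(88, np.int64(312), np.int64(331), np.float64(620.6), np.float64(-349.5), np.float64(22.4))
(96, np.int64(311), np.int64(330), np.float64(611.8), np.float64(-351.0), np.float64(22.6))
(104, np.int64(309), np.int64(328), np.float64(602.5), np.float64(-351.4), np.float64(22.7))
(112, np.int64(307), np.int64(326), np.float64(593.2), np.float64(-351.9), np.float64(22.9))
(120, np.int64(306), np.int64(324), np.float64(583.9), np.float64(-352.9), np.float64(21.8))
(128, np.int64(304), np.int64(322), np.float64(574.3), np.float64(-353.3), np.float64(22.0))
(136, np.int64(302), np.int64(320), np.float64(564.5), np.float64(-353.7), np.float64(22.1))
(144, np.int64(301), np.int64(319), np.float64(555.0), np.float64(-355.4), np.float64(22.3))
(152, np.int64(294), np.int64(317), np.float64(544.1)
[... 269 characters left out ...]
t64(514.2), np.float64(-357.8), np.float64(34.4))
(184, np.int64(288), np.int64(314), np.float64(503.7), np.float64(-358.9), np.float64(33.4))
(192, np.int64(286), np.int64(313), np.float64(493.1), np.float64(-360.1), np.float64(34.9))
(200, np.int64(284), np.int64(311), np.float64(482.2), np.float64(-360.6), np.float64(35.2))
(208, np.int64(283), np.int64(309), np.float64(471.2), np.float64(-361.7), np.float64(34.1))
(216, np.int64(281), np.int64(307), np.float64(460.0), np.float64(-362.3), np.float64(34.4))
(224, np.int64(279), np.int64(305), np.float64(448.5), np.float64(-362.8), np.float64(34.7))
(232, np.int64(279), np.int64(303), np.float64(437.3), np.float64(-364.7), np.float64(32.2))
```

```bash
python3 - <<'E'
from look import *
plan(.5235,-.356,.15,np.radians(-85.65))
E
```

```text
t 19.25 grasp [ 0.4884 -0.1269  0.2802] close -9.61 | shares [-0.5501  0.1827  0.3249] turn 0.4224 q6 0.78 open 0.0921 tilt [-0.0016  0.0006]
```

```bash
python3 -m jog '[[[-0.55,0.183,0.2],0.4224,0],[[-0.55,0.183,0.2],0.4224,0],[[-0.55,0.183,0.2],0.4224,0],[[-0.55,0.183,0.2],0.4224,0],[[-0.55,0.183,0.2],0.4224,0],[[-0.55,0.183,0.2],0.4224,0],[[-0.55,0.183,0.2],0.4224,0],[[-0.55,0.183,0.2],0.4224,0],[[-0.55,0.183,0.2],0.4224,0],[[-0.55,0.183,0.2],0.4224,0]]'; python3 - <<'E'
from look import *
im,m=shot('w10',['shaft'])
plan(.5235,-.356,.055,np.radians(-85.65))
k=((im.astype(int).min(2)>120)&(np.ptp(im.astype(int),axis=2)<40))
for y in range(60,236,12):
    xs=np.where(k[y,230:330])[0]+230
    if len(xs): w=px([[xs[0],y],[xs[-1],y]],.055,m); print(y,xs[0],xs[-1],(w.mean(0)[:2]*1000).round(1),(np.linalg.norm(w[1]-w[0])*1000).round(1))
E
```

```text
time: 20.5
tool_pos: [0.5239, -0.3564, 0.3602]
tool_rot: [-3.142, 0.0, 0.078]
contact_force: [0.7, 0.2, -0.3]
opening: 0.0919
grip_force: 0.0
shaft [([0.541, -0.3554, 0.0508], 0.92), ([0.5621, -0.5948, 0.0218], 0.69)]
t 20.60 grasp [ 0.5238 -0.3565  0.2011] close -85.61 | shares [-0.0008 -0.0014  0.3654] turn 0.0002 q6 0.78 open 0.0915 tilt [ 0.     -0.0001]
60 230 329 [ 650.3 -347. ] 87.1
72 230 321 [ 640.3 -344.2] 80.9
84 230 316 [ 630.2 -342.6] 77.2
96 230 293 [ 619.3 -333. ] 57.1
108 230 293 [ 609.  -333.6] 57.7
120 230 292 [ 598.4 -333.8] 57.4
132 230 292 [ 587.7 -334.4] 58.0
144 230 292 [ 576.7 -335. ] 58.6
156 230 292 [ 565.5 -335.7] 59.2
168 230 292 [ 554.  -336.4] 59.9
180 230 329 [ 543.7 -355.1] 96.6
192 263 298 [ 531.8 -357. ] 34.5
204 263 297 [ 519.5 -357.4] 33.9
216 263 297 [ 507.  -358.4] 34.3
228 263 329 [ 495.5 -375.7] 67.4
```

View pics/w10.png

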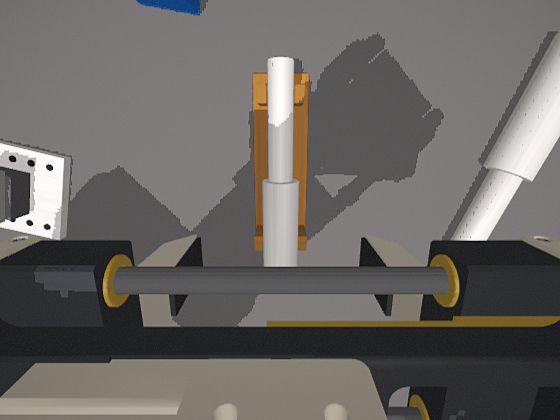

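View w10: the shaft is centred at column 280, parallel to the tool, with the step at row 180. The jaws are open around it, and the cradle lies within the opening.

```bash
python3 -m jog '[[[-0.001,-0.001,0.14],0,0],[[-0.001,-0.001,0.28],0,0],[[-0.001,-0.001,0.35],0,0],[[-0.001,-0.001,0.365],0,0],[[-0.001,-0.001,0.365],0,0],[[-0.001,-0.001,0.365],0,1],[[-0.001,-0.001,0.365],0,1],[[-0.001,-0.001,0.365],0,1],[[-0.001,-0.001,0.365],0,1],[[-0.001,-0.001,0.365],0,1],[[-0.001,-0.001,0.365],0,1],[[-0.001,-0.001,0.365],0,1]]' 55; python3 -m jog '[[[0,0,-0.05],0,1],[[0,0,-0.12],0,1],[[0,0,-0.25],0,1],[[0,0,-0.3],0,1],[[0,0,-0.3],0,1]]';  python3 - <<'E'
from look import *
im,m=shot('w11',['shaft'])
plan(.5116,.0063,.175,np.radians(-9.6))
E
```

```text
time: 22.1
tool_pos: [0.5234, -0.3561, 0.2143]
tool_rot: [-3.141, 0.0, 0.075]
contact_force: [-0.3, 1.2, 0.2]
opening: 0.035
grip_force: 55.0
time: 22.72
tool_pos: [0.5235, -0.3562, 0.3352]
tool_rot: [3.14, -0.001, 0.075]
contact_force: [-0.1, 0.3, -5.1]
opening: 0.0348
grip_force: 55.0
shaft [([0.5649, -0.5979, 0.0203], 0.92), ([0.544, -0.3563, 0.1722], 0.67)]
t 22.82 grasp [ 0.5226 -0.3556  0.1733] close -85.68 | shares [ 0.0407 -0.9043 -0.0025] turn -0.4227 q6 0.03 open 0.0349 tilt [-0.0025  0.002 ]
```

View pics/w11.png

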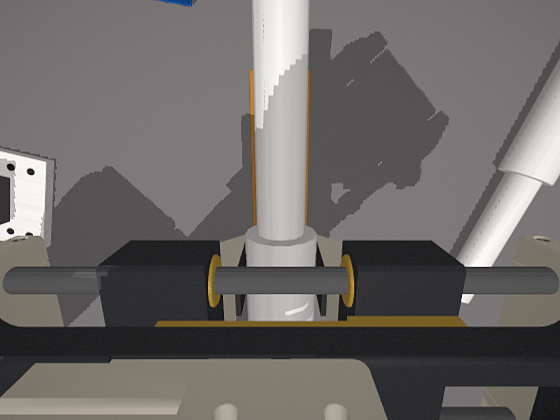

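View w11: the shaft is lifted straight out and held across the thick half near the step at (280,237).

```bash
python3 -m jog '[[[0.04,-0.904,0],-0.1,1],[[0.04,-0.904,0],-0.2,1],[[0.04,-0.904,0],-0.4227,1],[[0.04,-0.904,0],-0.4227,1],[[0.04,-0.904,0],-0.4227,1],[[0.04,-0.904,0],-0.4227,1],[[0.04,-0.904,0],-0.4227,1],[[0.04,-0.904,0],-0.4227,1],[[0.04,-0.904,0],-0.4227,1],[[0.04,-0.904,0],-0.4227,1],[[0.04,-0.904,0],-0.4227,1],[[0.04,-0.904,0],-0.4227,1]]';  python3 - <<'E'
from look import *
im,m=shot('w12',['shaft','tall_vblock','low_vblock'])
plan(.5116,.0063,.0835,np.radians(-9.6))
E
```

```text
time: 24.32
tool_pos: [0.5121, 0.0053, 0.3343]
tool_rot: [3.142, 0.0, 1.402]
contact_force: [0.4, 0.6, -4.5]
opening: 0.035
grip_force: 55.0
shaft [([0.5142, 0.0254, 0.1693], 0.59)]
tall_vblock []
low_vblock []
t 24.52 grasp [0.5121 0.0055 0.1751] close -9.61 | shares [ 0.0017 -0.0016  0.2291] turn -0.0001 q6 0.03 open 0.0350 tilt [ 0.0001 -0.0001]
```

View pics/w12.png

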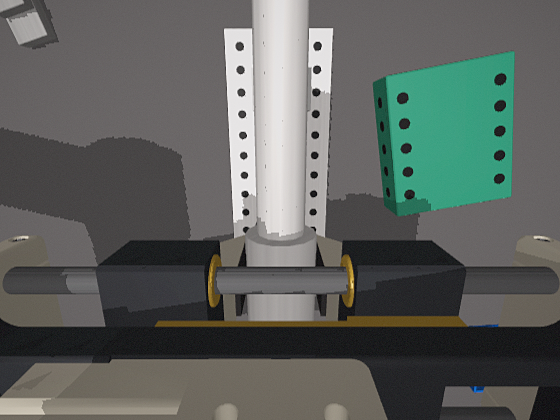

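View w12: the shaft lies along the plate axis at column 280, with the step at row 235, and the green block top is fully visible.

```bash
python3 -m jog '[[[0.002,-0.001,0.1],0,1],[[0.002,-0.001,0.18],0,1],[[0.002,-0.001,0.21],0,1],[[0.002,-0.001,0.22],0,1],[[0.002,-0.001,0.225],0,1],[[0.002,-0.001,0.228],0,1],[[0.002,-0.001,0.228],0,1]]';  python3 - <<'E'
from look import *
plan(.5116,.0063,.0835,np.radians(-9.6))
g=lambda i:(i[:,:,1]>i[:,:,0]+30)
im,m=load('w12'); print(px([[388,77],[513,52],[513,196],[398,214]],.04,m).round(4)) 
E
```

```text
time: 25.4
tool_pos: [0.512, 0.0064, 0.2437]
tool_rot: [3.14, 0.0, 1.403]
contact_force: [-0.3, -0.5, -5.3]
opening: 0.0351
grip_force: 55.0
t 25.40 grasp [0.5122 0.0064 0.0845] close -9.59 | shares [-0.0004 -0.0014  0.0024] turn 0.0000 q6 0.03 open 0.0351 tilt [ 0.0011 -0.0002]
[[ 0.6222  0.0978  0.04  ]
 [ 0.7271  0.0996  0.04  ]
 [ 0.7319 -0.0273  0.04  ]
 [ 0.6228 -0.0269  0.04  ]]
```

```bash
python3 -m jog '[[[0,0,0.003],0,1],[[0,0,0.003],0,1]]';python3 -m jog '[[[0,0,0.003],0,1],[[0,0,0.003],0,1]]'; python3 -m jog '[[[0,0,0.003],0,1],[[0,0,0.003],0,1]]'
```

```text
time: 25.65
tool_pos: [0.5122, 0.0064, 0.2429]
tool_rot: [3.14, -0.0, 1.403]
contact_force: [-1.4, 0.2, 5.0]
opening: 0.035
grip_force: 55.0
time: 25.9
tool_pos: [0.5122, 0.0064, 0.2427]
tool_rot: [3.139, -0.0, 1.403]
contact_force: [-5.1, 1.1, 15.0]
opening: 0.035
grip_force: 55.0
time: 26.15
tool_pos: [0.5122, 0.0065, 0.2427]
tool_rot: [3.138, -0.0, 1.403]
contact_force: [-9.2, 1.5, 26.9]
opening: 0.0344
grip_force: 55.0
```

```bash
python3 -m jog '[[[0,0,-0.006],0,1],[[0,0,-0.006],0,0.58],[[0,0,-0.006],0,0.5],[[0,0,-0.006],0,0.3],[[0,0,-0.006],0,0],[[0,0,-0.006],0,0],[[0,0,-0.1],0,0],[[0,0,-0.25],0,0],[[0,0,-0.4],0,0],[[0,0,-0.4],0,0],[[0,0,-0.4],0,0]]';  python3 - <<'E'
from look import *
im,m=shot('w13',['shaft','tall_vblock','low_vblock'])
shot('s13',['shaft','tall_vblock','low_vblock','datum_sphere'],'scene')
a=cv2.imread('pics/w13.png')[:250]; b=cv2.resize(cv2.imread('pics/s13.png')[190:310,230:480],(560,269),interpolation=2); cv2.imwrite('pics/c13.png',np.vstack([a,b]))
plan(.445,.298,.3,np.radians(-9.6))
E
```

```text
time: 27.52
tool_pos: [0.5115, 0.0065, 0.3989]
tool_rot: [-3.141, 0.0, 1.403]
contact_force: [-0.5, -0.7, -0.7]
opening: 0.0917
grip_force: 0.0
shaft [([0.5141, 0.0266, 0.0786], 0.6)]
tall_vblock [([0.5331, 0.1036, 0.0153], 0.93)]
low_vblock []
shaft [([0.2812, -0.4087, 0.0162], 0.85), ([0.5198, 0.0248, 0.0812], 0.84)]
tall_vblock [([0.5272, 0.0989, 0.0217], 0.55)]
low_vblock [([0.5032, -0.0489, 0.0347], 0.66)]
datum_sphere [([0.4457, 0.2954, 0.0003], 0.79)]
t 27.98 grasp [0.5118 0.0064 0.2398] close -9.60 | shares [ 0.6909 -0.2862 -0.1502] turn 0.0000 q6 0.61 open 0.0917 tilt [-0.0008  0.0001]
```

View pics/c13.png

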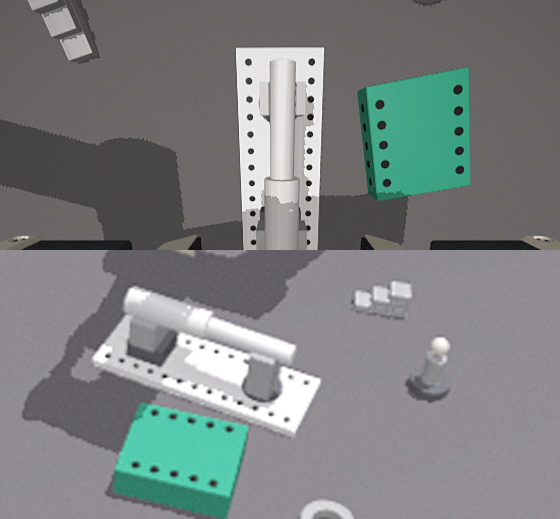

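View c13: the shaft is seated level in both V-blocks, thick half over the low one, step at (283,178) between the blocks. The sphere stands at (430,370) in the lower half, untouched.

```bash
python3 -m jog '[[[0.69,-0.285,0.05],0,0],[[0.69,-0.285,0.05],0,0],[[0.69,-0.285,0.05],0,0],[[0.69,-0.285,0.05],0,0],[[0.69,-0.285,0.05],0,0],[[0.69,-0.285,0.05],0,0],[[0.69,-0.285,0.05],0,0],[[0.69,-0.285,0.05],0,0]]';  python3 - <<'E'
from look import *
im,m=shot('w14',['datum_sphere'])
print([ (d['position'],d['confidence']) for d in models.find_in('datum_sphere','wrist')[:2]])
plan(.446,.2975,.043,np.radians(-9.6))
E
```

```text
time: 28.98
tool_pos: [0.446, 0.2964, 0.3796]
tool_rot: [3.141, 0.0, 1.402]
contact_force: [-0.1, -0.3, 0.6]
opening: 0.0918
grip_force: 0.0
datum_sphere [([0.4439, 0.2963, -0.0014], 0.81)]
[([0.4449, 0.3024, 0.0131], 0.57)]
t 29.12 grasp [0.446  0.2966 0.2204] close -9.70 | shares [ 2.300e-03 -4.000e-04  4.436e-01] turn -0.0006 q6 0.61 open 0.0917 tilt [ 0.0003 -0.    ]
```

View pics/w14.png

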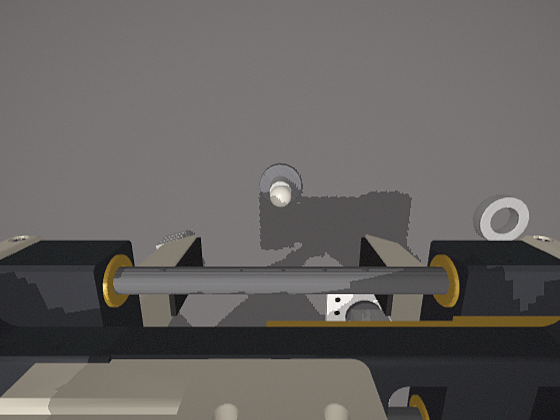

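View w14: the ball is at (280,194) and the base at (281,184), centred between the jaws.

```bash
python3 - <<'E'
from look import *
im,m=load('w14'); print(px([[280.3,194]],.069,m),px([[281,184]],.014,m))
E
python3 -m jog '[[[0.002,0,0.14],0,0],[[0.002,0,0.28],0,0],[[0.002,0,0.4],0,0],[[0.002,0,0.443],0,0],[[0.002,0,0.443],0,0],[[0.002,0,0.443],0,1],[[0.002,0,0.443],0,1],[[0.002,0,0.443],0,1],[[0.002,0,0.443],0,1],[[0.002,0,0.443],0,1],[[0.002,0,0.443],0,1],[[0.002,0,0.443],0,1]]' 35; python3 -m jog '[[[0,0,-0.1],0,1],[[0,0,-0.25],0,1],[[0,0,-0.38],0,1],[[0,0,-0.38],0,1]]'; python3 - <<'E'
from look import *
plan(.676,.036,.2,np.radians(-9.6))
E
```

```text
[[0.44697615 0.29920283 0.069     ]] [[0.44763531 0.29845318 0.014     ]]
time: 30.62
tool_pos: [0.4456, 0.2983, 0.2022]
tool_rot: [-3.142, 0.0, 1.403]
contact_force: [0.3, -1.0, 0.6]
opening: 0.0263
grip_force: 0.0
time: 31.12
tool_pos: [0.4462, 0.2987, 0.3582]
tool_rot: [3.135, -0.005, 1.403]
contact_force: [-0.0, 0.3, -3.1]
opening: 0.0235
grip_force: 35.0
t 31.12 grasp [0.4474 0.2993 0.199 ] close -9.59 | shares [-5.539e-01  6.732e-01 -6.000e-04] turn 0.0001 q6 0.11 open 0.0235 tilt [0.0076 0.0036]
```

```bash
python3 -m jog '[[[-0.554,0.673,0],0,1],[[-0.554,0.673,0],0,1],[[-0.554,0.673,0],0,1],[[-0.554,0.673,0],0,1],[[-0.554,0.673,0],0,1],[[-0.554,0.673,0],0,1],[[-0.554,0.673,0],0,1],[[-0.554,0.673,0],0,1],[[-0.554,0.673,0.15],0,1],[[-0.554,0.673,0.2],0,1],[[-0.554,0.673,0.2],0,1],[[-0.554,0.673,0.2],0,1]]';  python3 - <<'E'
from look import *
im,m=shot('w15',['datum_sphere','tooling_block'])
plan(.676,.036,.083,np.radians(-9.6))
E
```

```text
time: 32.62
tool_pos: [0.6742, 0.0359, 0.2757]
tool_rot: [3.139, -0.0, 1.404]
contact_force: [0.9, -0.2, -2.4]
opening: 0.0234
grip_force: 35.0
datum_sphere [([0.6716, 0.0346, 0.0674], 0.71)]
tooling_block [([0.6748, 0.039, -0.0014], 0.62)]
t 32.77 grasp [0.6748 0.0353 0.1168] close -9.57 | shares [0.0023 0.0025 0.0846] turn 0.0002 q6 0.11 open 0.0232 tilt [ 0.0028 -0.0002]
```

View pics/w15.png

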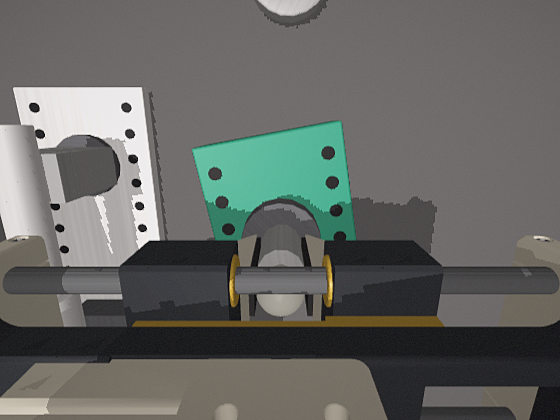

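View w15: the sphere hangs upright over the green block, its base at (283,215).

```bash
python3 -m jog '[[[0.002,0.002,0.03],0,1],[[0.002,0.002,0.055],0,1],[[0.002,0.002,0.062],0,1],[[0.002,0.002,0.062],0,1]]'; python3 -m jog '[[[0,0,0.006],0,1],[[0,0,0.011],0,1],[[0,0,0.011],0,1]]'; python3 -m jog '[[[0,0,0.004],0,1],[[0,0,0.008],0,1],[[0,0,0.008],0,1]]'
```

```text
time: 33.28
tool_pos: [0.675, 0.0356, 0.2489]
tool_rot: [-3.141, 0.0, 1.403]
contact_force: [0.5, -0.6, -1.6]
opening: 0.0234
grip_force: 35.0
time: 33.65
tool_pos: [0.6751, 0.0357, 0.2457]
tool_rot: [3.141, -0.0, 1.403]
contact_force: [0.2, 1.2, 0.6]
opening: 0.0232
grip_force: 35.0
time: 34.02
tool_pos: [0.6751, 0.0359, 0.2455]
tool_rot: [3.139, -0.0, 1.404]
contact_force: [-5.8, 1.9, 17.5]
opening: 0.023
grip_force: 35.0
```

Seated, so I'm releasing, lifting and checking.

```bash
python3 -m jog '[[[0,0,-0.006],0,1],[[0,0,-0.006],0,0.7],[[0,0,-0.006],0,0.5],[[0,0,-0.006],0,0],[[0,0,-0.006],0,0],[[0,0,-0.006],0,0],[[0,0,-0.1],0,0],[[0,0,-0.25],0,0],[[0,0,-0.4],0,0],[[-0.15,0,-0.5],0,0],[[-0.3,0,-0.5],0,0],[[-0.3,0,-0.5],0,0]]';python3 -m jog '[[[-0.2,0,0],0,0],[[-0.2,0,0],0,0],[[-0.2,0,0],0,0]]';  python3 - <<'E'
from look import *
im,m=shot('w16',['datum_sphere','tooling_block','shaft','tall_vblock','low_vblock'])
shot('s16',['shaft','tall_vblock','low_vblock','datum_sphere','blue_bin','ring_gauge','step_clamp'],'scene')
a=cv2.imread('pics/w16.png')[:250]; b=cv2.resize(cv2.imread('pics/s16.png')[180:320,180:480],(560,261),interpolation=2); cv2.imwrite('pics/c16.png',np.vstack([a,b]))
E
```

```text
time: 35.52
tool_pos: [0.6542, -0.0866, 0.4428]
tool_rot: [3.14, 0.001, 1.398]
contact_force: [-0.7, 0.3, -0.6]
opening: 0.0918
grip_force: 0.0
time: 35.9
tool_pos: [0.6416, -0.1621, 0.4414]
tool_rot: [-3.141, -0.001, 1.402]
contact_force: [-0.3, -0.2, 0.1]
opening: 0.0916
grip_force: 0.0
datum_sphere [([0.673, 0.0367, 0.0364], 0.77)]
tooling_block [([0.6758, 0.037, 0.0006], 0.96)]
shaft [([0.5165, 0.0227, 0.0798], 0.58)]
tall_vblock []
low_vblock [([0.5053, -0.0456, 0.0405], 0.7)]
shaft [([0.5168, 0.0285, 0.0819], 0.97), ([0.564, -0.5985, 0.0234], 0.78), ([0.2779, -0.4068, 0.0175], 0.5)]
tall_vblock [([0.5269, 0.0979, 0.0222], 0.49)]
low_vblock [([0.5035, -0.0474, 0.0352], 0.53)]
datum_sphere []
blue_bin [([0.7395, -0.2306, 0.0], 0.64)]
ring_gauge [([0.7083, 0.2107, 0.0023], 0.84)]
step_clamp [([0.3092, 0.2275, 0.0012], 0.52), ([0.7407, -0.2306, 0.0002], 0.31)]
```

View pics/c16.png

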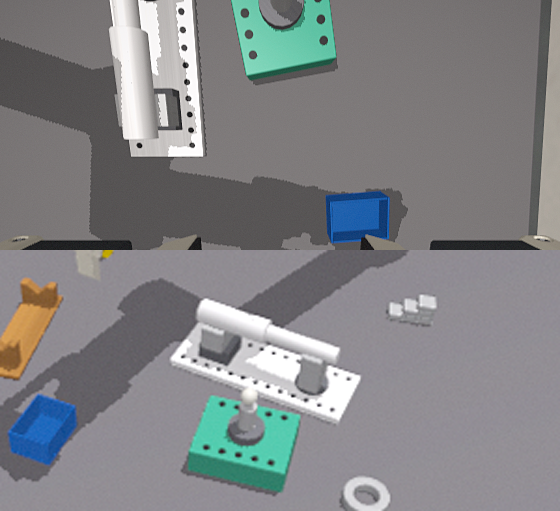

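View c16: the shaft is seated in both blocks, the sphere stands upright mid-block at (247,420), and the bin, ring and clamp are unmoved.

```bash
python3 -c "
from cell import robot
print(robot.hand_in())"
```

```text
the job is handed in; nothing more can be done
None
```

The job is handed in at about 36 s: in the last pictures both V-blocks stood on their rests, the shaft lay seated in both grooves, the sphere stood mid-block, and the bin, ring gauge and step clamp were unmoved; no verdict came back.

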